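Draw the yarn-guide arm out by one hole

ROBOT

A 7-joint arm with a two-finger parallel gripper is mounted at the origin on the work surface. World frame = base frame: x ahead of the robot, y to its left, z up, the work surface at z = 0. Lengths are in m, angles in rad, forces in N, time in s.
With the tool pointing down it reaches from about 0.425 to 0.95 m from the base axis. Payload 4.7 kg.
Tool frame: the origin (TCP) lies at the very end of the fingers, on their centre line; the grasp point (between the pads) lies 19 mm behind it; z points along the fingers, y is the direction in which the jaws open and shut (so a half turn about z gives the same grasp; the last joint's range is limited). The gripper opens to 85 mm and grips with 20 to 120 N. Pads are 22 mm wide; open, the fingers measure 114 mm over their backs; the gripper's body (76 mm by 85 mm) begins 54 mm behind the grasp point. The pads swing forward as they close: fully open they stand 13 mm farther back than shut.
Start: joints at [1.239, 0.469, -0.049, 1.532, 0.024, 1.141, -0.082], TCP at [0.201, -0.644, 0.231] pointing down, gripper open.
Joint ranges: [-2.59, 2.59], [-0.33, 1.99], [-1.39, 1.29], [0.1, 2.45], [-1.04, 4.18], [0.21, 1.99], [-2.66, 2.66]. Speed limits (rad/s): [2.57, 2.57, 3.14, 3.14, 3.14, 3.14, 3.14].

INTERFACE

Orientations are given as a unit quaternion [w, x, y, z].
In Python, from station import telemetry, optics, bot gives the robot as it stands. The module is installed in compiled form; this text tells all that it offers.
- The arm moves only by the tool jog_arm, never from a script. Its argument "plan" is a list of rows, each an object of numbers: "gripper": the opening in per cent of the stroke, from 0 (shut) to 100 (fully open); "x", "y", "z": the shift along the tool's x, y, z in cm; "wx", "wy", "wz": the turn, a rotation vector about the tool's x, y, z in rad. A call has 1 to 20 rows; each row shifts and turns the pose as measured when the row begins, along the tool's axes as they then stand; what a row does not reach is not made up. A row lasts 1/8 s, in which the tool goes at most 62.5 mm and 10.7 degrees, less where a joint would pass 70% of its speed; a pose out of reach is approached as far as the arm can. A call is refused whole if a number of a shift passes 6.25 or a number of a turn 0.188, either way. A call with a gripper value outside its range is refused whole. The fingers move at their own pace and stop on an object; "force" is the grip in N (left out, the last holds). Time passes only in rows, so rows that do not move let the fingers close. It gives the time, the measured TCP pose, the force and the opening at its end, in the units of the state.
- telemetry.state(): the state, without advancing time (a new reading comes with each control period).
- optics.grab_frame(name): name is "side" or "top" or "wrist"; returns (picture, depth): 400x640x3 uint8, red, green, blue; 400x640 float32, m along the optical axis (not along the pixel's ray), 0 where there is no reading.
- optics.calibration(name): a dict with "K" (3x3 intrinsics, pixels), "camera_from_world" (4x4, takes a point from world to camera coordinates). Camera axes: x right, y up, looking along -z (the intrinsics and any distortion apply to the point x, -y, -z); pixel columns grow to the right and rows downward; lengths in m; the calibration is good to about 2 mm. A picture is of the moment at which its call begins: read the wrist's pose just before it. calibration takes no time and is no camera call; for the wrist camera it gives the pose at the moment of the call.
- bot.job_done(): hands the job in, once; it reports no verdict.
The state is a dict: "time_s": time; "qpos": joint angles; "qvel": joint speeds; "joint_torque": joint torques, N m; "tcp_pos": TCP position; "ee_rot": TCP orientation; "wrist_force": force on the tool from outside, world axes, zero at the start; "moment": the same for the moment, N m; "grip_width": finger opening in m.
Only numpy, scipy, OpenCV 4.12 (cv2) and the standard library are available. Lean on these libraries where they do the work, as an engineer would, in place of code of your own. Each camera call takes 0.05 s, during which the arm holds its last target.

TASK

The guide arm of the bench stand is locked and one hole too short: push the button in the middle of the flush T-handle so that the handle pops up, then turn the handle anticlockwise (seen from above) as far as it goes to unlock the arm. Press the spring snap button on the side of the square tube in flush and slide the tube out, away from the handle, until the button snaps out again in the very next hole. Leave the handle up and turned and let go of everything, and do not shift or knock over the bottle, the tin or the jar.

Things in the scene. Friction and masses are not known exactly. Their poses are not given: they have to be found in the camera images.
- stand: Fixed bench stand. Origin on the bench; y runs along the tube, from the T-handle to the tube's free end; x is level, towards the snap button's side; z up. Grey housing 80 (x) x 140 (y), 85 mm high, centred at y -85 mm, on a steel plate 150 x 180 x 8 mm. From its end (y -15 mm) a fixed inner square tube, 26 mm, runs along +y at height 55 mm; the movable outer tube is over it.
- dish (a point): Centre of the dish in the housing's top, on the T-handle's upright axis (stand y -85 mm), at the height of the housing's top (85 mm). The dish is 36 (x) x 110 (y) mm, 15 mm deep; the T-handle lies in it, too close to its walls to be gripped or turned until it pops up.
- stem (a joint): Lift of the T-handle, m: 0 = latched down in its dish, bar top flush with the housing; 0.022 = popped up by its spring (about 8 N) after the release button is pressed. Once up it cannot be pushed fully down again.
- thandle (a joint): Turn of the T-handle, rad: 0 = bar along stand y, locked; grows anticlockwise seen from above; stop at 1.3; the arm is free from about 0.9. Stays where left (friction 0.06 N m). Steel bar 100 mm long, 26 wide, 16 high, its middle on the axis; popped up, underside at 91 mm and top at 107 mm, so that it can be gripped across its middle from above.
- release (a joint): Travel of the release button, m: 0 = out, 0.005 = pressed in. It needs 3 to 4.3 N and unlatches the handle from about 0.003; as the finger lifts off, the handle follows it up.
- release_top (a point): Centre of the top of the black round release button, 18 mm across, in the middle of the T-handle; stands 6 mm above the bar (91 mm high while the handle is down); moves with the handle and the button.
- sleeve (a joint): Travel of the outer tube along stand +y, m: 0 = start, snap button in its present hole; 0.045 = next hole; 0.090 = the one after. About 1 mm of play in a hole. Sliding friction 2 N, plus 6 to 15 N while the snap button is driven under. Until the T-handle is turned it moves only about 2 mm.
- tube_mid (a point): Middle of the outer tube, on its axis; moves with it. Aluminium, 32 mm square outside, 182 mm long (stand y -10 to 172 mm at the start), level, underside at 39 mm, top at 71 mm. An 8 mm lock rod runs below it at height 26 mm.
- guide_eye (a point): Centre of the steel wire eye, 34 mm across, that stands on the end cap of the outer tube (stand y 172 mm at the start, 112 mm high, reaching up to 129 mm); moves with the tube.
- snap (a joint): Travel of the snap button, m: 0 = out (6 mm proud of the tube's +x face), 0.006 = flush, about 0.0075 = held under the tube's wall between holes. Spring 4 to 6 N. It holds the tube firmly unless pressed to within about 1 mm of flush; its dome then lets the sliding tube drive it under. It snaps out by itself in the next hole to arrive.
- snap_tip (a point): Tip of the domed steel snap button, 14 mm across, on the tube's +x side (stand x 22, y 95 mm, height 55 mm when out); it is pressed along stand -x. It is on the fixed inner tube and stays behind when the outer tube slides. A grip across the outer tube from above, at the button, presses it flush and can draw the tube: 38 mm over button and tube, 32 mm when flush.
- next_hole (a point): Centre of the next hole (16 mm round) in the tube's +x face, 45 mm nearer to the housing than the hole the button is in; moves with the outer tube.
- bottle: Loose white plastic oil bottle, 52 mm across, 150 mm tall, upright; origin at the centre of its underside. Bystander.
- tin: Loose steel tin, 68 mm across, 100 mm tall, upright; origin at the centre of its underside. Bystander.
- jar: Loose amber jar with steel cap, 60 mm across, 85 mm tall, upright; origin at the centre of its underside. Bystander. Bottle, tin and jar swap places.
- basket: Black wire tool basket, 200 (x) x 140 (y) x 92 mm high, fixed; origin at the centre of its underside; the tool handles in it reach to about 80 mm.

How it is judged:
On the way, in this order (a step that is already met when the one before it is completed fails the run):
1. the T-handle has popped up (value of joint stem above 0.015 m), for 0.1 s.
2. the T-handle is turned to unlocked (value of joint thandle above 1.1 rad), for 0.1 s.
3. the snap button is pressed flush (value of joint snap above 0.0045 m), for 0.1 s.
At the end, for the whole second after the job is handed in: The T-handle is up (12 mm or more) and turned at least 1.05 rad, the outer tube stands at its next hole (0.045 m out, within 2.5 mm) with the snap button fully out in it (within 1.5 mm), everything is let go, and the bottle, tin and jar are at rest (value of joint stem above 0.012 m and value of joint thandle above 1.05 rad and value of joint sleeve between 0.0425 and 0.0475 m and value of joint snap below 0.0015 m and linear speed of each of bottle, tin, jar below 0.02 m/s); the robot touches nothing.
It fails at once if the bottle is shifted more than 20 mm or tipped (distance of bottle from where it was at the start of the episode above 0.02 m or angle between bottle's own z axis and vertical above 0.3 rad).
It fails at once if the tin is shifted more than 20 mm or tipped (distance of tin from where it was at the start of the episode above 0.02 m or angle between tin's own z axis and vertical above 0.3 rad).
It fails at once if the jar is shifted more than 20 mm or tipped (distance of jar from where it was at the start of the episode above 0.02 m or angle between jar's own z axis and vertical above 0.3 rad).
It also fails if it takes over 53 s, if anything falls off the work surface, if the arm or the gripper's body presses on something with over 40 N, if the wrist force passes 120 N, or if a joint passes its speed limit or range.

## Working session

There is one attempt and no reset: what is moved stays moved. The work goes in short steps, Python scripts to look and compute and a tool call to move; the robot and the scene stay as the last step left them, time stands still between calls to the robot, and variables do not carry over. Pictures are saved under pics/ and viewed, and the job is handed in when it is done.

Besides the shell and the picture viewer there is one more tool, called after "Emit:" as name(argument=value, ...), one argument or row to a line, values as JSON. jog_arm: Moves the arm, as the interface text tells. Its arguments: {"type":"object","properties":{"plan":{"type":"array","items":{"type":"object","properties":{"gripper":{"type":"number"},"x":{"type":"number"},"y":{"type":"number"},"z":{"type":"number"},"wx":{"type":"number"},"wy":{"type":"number"},"wz":{"type":"number"}}}},"force":{"type":"number"}},"required":["plan"]}

```bash
mkdir -p pics; cat > h.py <<'E'
import numpy as np, cv2
from station import telemetry, optics, bot
def grab(n,tag):
    c=optics.calibration(n); p,d=optics.grab_frame(n)
    cv2.imwrite(f'pics/{tag}.png',p[:,:,::-1]); np.savez(f'pics/{tag}.npz',p=p,d=d,K=c['K'],T=c['camera_from_world'])
    return p,d,c
def load(tag):
    z=np.load(f'pics/{tag}.npz'); return z['p'],z['d'],z['K'],z['T']
def w(tag,u,v,dep=None,z=None):
    p,d,K,T=load(tag); Ti=np.linalg.inv(T)
    r=np.array([(u-K[0,2])/K[0,0],-(v-K[1,2])/K[1,1],-1.])
    o=Ti[:3,3]; rw=Ti[:3,:3]@r
    s=(z-o[2])/rw[2] if z is not None else (dep or np.median(d[int(v)-1:int(v)+2,int(u)-1:int(u)+2]))
    return o+s*rw
def px(tag,P):
    p,d,K,T=load(tag); q=T[:3,:3]@np.array(P)+T[:3,3]
    return K[0,0]*q[0]/-q[2]+K[0,2], K[1,1]*-q[1]/-q[2]+K[1,2]
E
python3 - <<'E'
from h import *
s=telemetry.state(); print(s)
for n in ('top','side','wrist'):
    p,d,c=grab(n,n+'0'); print(n,c,d.min(),d.max())
E
```

```text
{'time_s': 0.0, 'qpos': array([ 1.2390614 ,  0.46945734, -0.04861182,  1.53371562,  0.02411339,
        1.14099767, -0.08229826]), 'qvel': array([ 0.00012868, -0.00076557,  0.00082268, -0.00068128,  0.00135863,
        0.00086674, -0.00243818]), 'joint_torque': array([-3.71400247e-04, -5.10310721e+01, -4.62900207e-02, -2.37716496e+01,
        1.06978719e-02,  7.39642885e-03, -1.90629144e-06]), 'tcp_pos': array([ 0.20114148, -0.64371028,  0.23024158]), 'ee_rot': array([-9.77759130e-04,  9.88553661e-01,  1.50866387e-01, -1.88928056e-04]), 'wrist_force': array([ 0.24772536,  0.03301321, -0.11713236]), 'moment': array([0.01788573, 0.00135034, 0.01643063]), 'grip_width': 0.08533854819764902}
top {'K': array([[449.65273092,   0.        , 314.86906482],
       [  0.        , 449.65273092, 201.08742394],
       [  0.        ,   0.        ,   1.        ]]), 'camera_from_world': array([[ 0.01162715, -0.99991864, -0.00524598,  0.16256065],
       [ 0.9896973 ,  0.01075926,  0.14277079, -0.5916012 ],
       [-0.14270273, -0.00685195,  0.98974188, -1.34952488],
       [ 0.        ,  0.        ,  
[... 234 characters left out ...]
([[ 0.90708735, -0.42073561,  0.01319427, -0.4715674 ],
       [ 0.29238192,  0.65229269,  0.6993047 , -0.34561085],
       [-0.30282891, -0.63047268,  0.71470193, -0.84355352],
       [ 0.        ,  0.        ,  0.        ,  1.        ]])} 0.0 3.294531
wrist {'K': array([[283.03420847,   0.        , 321.42316344],
       [  0.        , 283.03420847, 198.09941302],
       [  0.        ,   0.        ,   1.        ]]), 'camera_from_world': array([[ 0.29866691, -0.95435488, -0.0021993 , -0.67424796],
       [ 0.92074665,  0.28875383, -0.2623868 ,  0.03438778],
       [ 0.25104518,  0.07634126,  0.96496027, -0.37753539],
       [ 0.        ,  0.        ,  0.        ,  1.        ]])} 0.0 1.276126
```

View pics/top0.png

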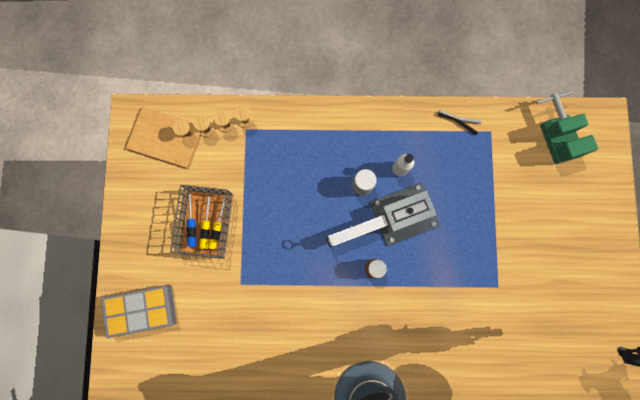

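View pics/side0.png

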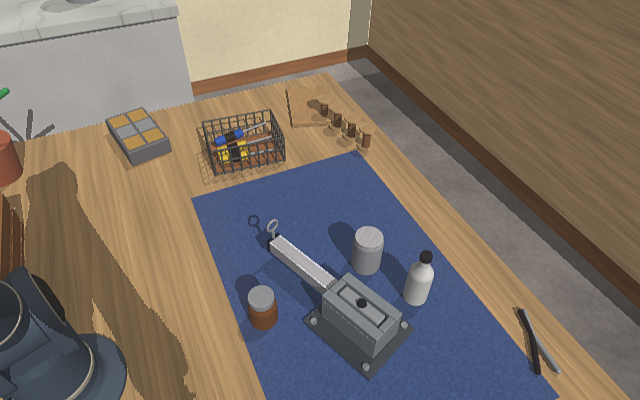

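```bash
python3 - <<'E'
from h import *
p=cv2.imread('pics/top0.png'); cv2.imwrite('pics/t0c.png',cv2.resize(p[130:290,270:450],None,fx=4.4,fy=3.75*1,interpolation=cv2.INTER_CUBIC) if 0 else cv2.resize(p[140:290,260:450],None,fx=4,fy=4,interpolation=cv2.INTER_CUBIC))
p=cv2.imread('pics/side0.png'); cv2.imwrite('pics/s0c.png',cv2.resize(p[205:355,235:435],None,fx=4,fy=4,interpolation=cv2.INTER_CUBIC))
E
```

```text
(no output)
```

View pics/t0c.png

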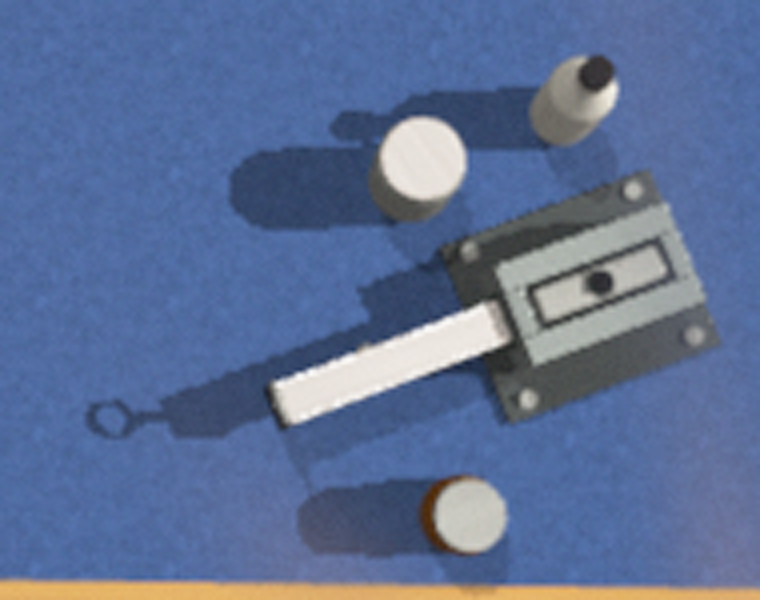

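View pics/s0c.png

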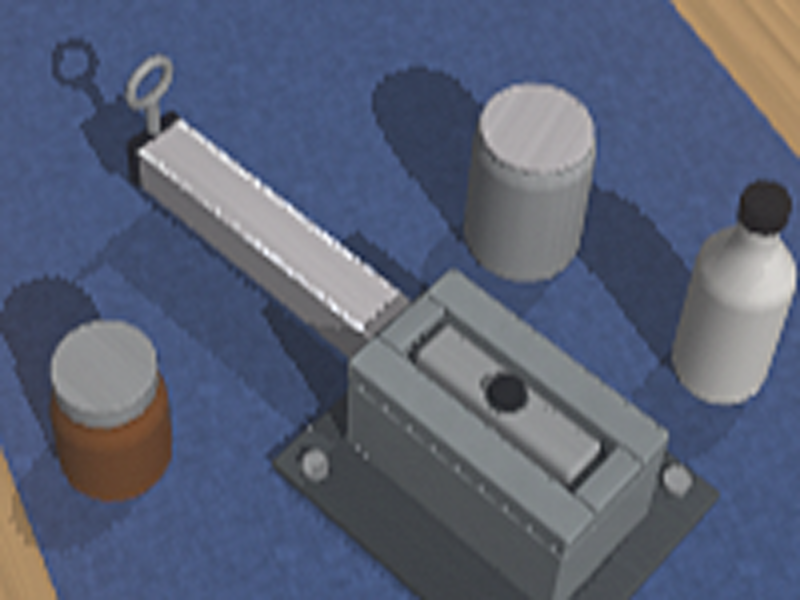

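```bash
python3 - <<'E'
from h import *
c=lambda u,v,z:w('top0',260+u/4-.4,140+v/4-.4,z=z)
rel=c(600,282,.091); print('release',rel)
hc=[c(*q,.085) for q in((496,268),(668,205),(705,302),(532,364))]; m=np.mean(hc,0); print('housing',m)
d1=hc[0]-hc[1]; d2=hc[3]-hc[2]; print([np.linalg.norm(x) for x in(d1,d2)],[np.degrees(np.arctan2(-x[0],x[1])) for x in (d1,d2)])
e=(c(274,388,.071)+c(290,425,.071))/2; print('tube end',e, np.linalg.norm((e-m)[:2]),np.degrees(np.arctan2(-(e-m)[0],(e-m)[1])))
s=c(365,346,.055);print('snap',s)
for n,q,z in(('tin',(423,159),.1),('bottlecap',(597,73),.15),('jar',(470,515),.085)): print(n,c(*q,z))
# side check
cs=lambda u,v,z:w('side0',235+u/4-.4,205+v/4-.4,z=z)
print('rel side',cs(507,388,.091)); print('tin s',cs(537,128,.1),'jar',cs(105,360,.085),'cap',cs(766,203,.15))
print('eye side', cs(150,83,.112))
# depth: release
p,d,K,T=load('top0'); print(w('top0',409.6,210))
for t in('top0','side0'): print([np.round(w(t,*x),3) for x in ([(415,205),(400,215),(340,236)] if t=='top0' else [(370,330),(305,260)])])
E
```

```text
release [ 0.55875944 -0.11340139  0.091     ]
housing [ 0.55764288 -0.11487652  0.085     ]
[np.float64(0.13873276597907225), np.float64(0.13807177117884228)] [np.float64(20.7720046188831), np.float64(20.234299991395574)]
tube end [0.46477523 0.12200441 0.071     ] 0.25443461663774686 21.407343055550314
snap [0.5122648  0.05871911 0.055     ]
tin [0.64874253 0.01877789 0.1       ]
bottlecap [ 0.70361015 -0.10192514  0.15      ]
jar [ 0.38610378 -0.01613553  0.085     ]
rel side [ 0.55749289 -0.11434896  0.091     ]
tin s [0.64728382 0.01725514 0.1       ] jar [ 0.38616302 -0.01499997  0.085     ] cap [ 0.70133502 -0.10550834  0.15      ]
eye side [0.46421663 0.1237023  0.112     ]
[ 0.55877666 -0.11294741  0.09323803]
[array([ 0.575, -0.131,  0.085]), array([ 0.544, -0.085,  0.088]), array([0.481, 0.093, 0.073])]
[array([ 0.545, -0.171,  0.085]), array([0.504, 0.037, 0.071])]
```

Emit:
jog_arm(
  plan=[
    {"gripper": 0, "x": 4.5, "y": -3.6, "z": 0.4},
    {"x": 4.5, "y": -3.6, "z": 0.4},
    {"x": 4.5, "y": -3.6, "z": 0.4},
    {"x": 4.5, "y": -3.6, "z": 0.4},
    {"x": 4.5, "y": -3.6, "z": 0.4},
    {"x": 4.5, "y": -3.6, "z": 0.4},
    {"x": 4.5, "y": -3.6, "z": 0.4},
    {"x": 4.5, "y": -3.6, "z": 0.4},
    {"x": 4.5, "y": -3.6, "z": 0.4},
    {"x": 4.5, "y": -3.6, "z": 0.4},
    {"x": 4.5, "y": -3.6, "z": 0.4},
    {"wz": -0.182},
    {"wz": -0.182},
    {"wz": -0.182},
    {"wz": -0.182},
    {"wz": -0.182},
    {"wz": -0.182},
    {"wz": -0.182},
    {"wz": -0.182},
    {"wz": -0.182},
  ],
)

```text
invalid input at $.plan[0]: expected keys gripper, x, y, z, wx, wy, wz
```

```bash
cat >> h.py <<'E'
from scipy.spatial.transform import Rotation as R
A=np.array([.558,-.114,0]); yaw=np.radians(21)
def to(P,ang):
    s=telemetry.state(); q=s['ee_rot']; r=R.from_quat([q[1],q[2],q[3],q[0]])
    a=np.radians(ang); ty=np.array([np.cos(a),np.sin(a),0]); tz=np.array([0,0,-1.]); tx=np.cross(ty,tz)
    t=R.from_matrix(np.stack([tx,ty,tz],1))
    print('t',s['time_s'],'tcp',s['tcp_pos'].round(4),'tooly ang',np.degrees(np.arctan2(*r.as_matrix()[[1,0],1])).round(2),'F',s['wrist_force'].round(1),'w',s['grip_width'],'q7',s['qpos'][6])
    print('shift cm',(r.inv().apply(np.array(P)-s['tcp_pos'])*100).round(2),'rot',(r.inv()*t).as_rotvec().round(3))
E
python3 - <<'E'
from h import *
to([.558,-.114,.11],21); grab('wrist','wr1'); grab('top','top1')
E
```

```text
t 0.15 tcp [ 0.2012 -0.6439  0.2305] tooly ang -72.65 F [-0.3 -0.6 -0.6] w 0.08537823258857591 q7 -0.08227709337350243
shift cm [ 49.86 -39.92  12.11] rot [-1.000e-03 -1.000e-03 -1.634e+00]
```

Emit:
jog_arm(
  plan=[
    {"gripper": 0, "x": 4.5, "y": -3.6, "z": 0.4, "wx": 0, "wy": 0, "wz": 0},
    {"gripper": 0, "x": 4.5, "y": -3.6, "z": 0.4, "wx": 0, "wy": 0, "wz": 0},
    {"gripper": 0, "x": 4.5, "y": -3.6, "z": 0.4, "wx": 0, "wy": 0, "wz": 0},
    {"gripper": 0, "x": 4.5, "y": -3.6, "z": 0.4, "wx": 0, "wy": 0, "wz": 0},
    {"gripper": 0, "x": 4.5, "y": -3.6, "z": 0.4, "wx": 0, "wy": 0, "wz": 0},
    {"gripper": 0, "x": 4.5, "y": -3.6, "z": 0.4, "wx": 0, "wy": 0, "wz": 0},
    {"gripper": 0, "x": 4.5, "y": -3.6, "z": 0.4, "wx": 0, "wy": 0, "wz": 0},
    {"gripper": 0, "x": 4.5, "y": -3.6, "z": 0.4, "wx": 0, "wy": 0, "wz": 0},
    {"gripper": 0, "x": 4.5, "y": -3.6, "z": 0.4, "wx": 0, "wy": 0, "wz": 0},
    {"gripper": 0, "x": 4.5, "y": -3.6, "z": 0.4, "wx": 0, "wy": 0, "wz": 0},
    {"gripper": 0, "x": 4.5, "y": -3.6, "z": 0.4, "wx": 0, "wy": 0, "wz": 0},
    {"gripper": 0, "x": 0, "y": 0, "z": 0, "wx": 0, "wy": 0, "wz": -0.182},
    {"gripper": 0, "x": 0, "y": 0, "z": 0, "wx": 0, "wy": 0, "wz": -0.182},
    {"gripper": 0, "x": 0, "y": 0, "z": 0, "wx": 0, "wy": 0, "wz": -0.182},
    {"gripper": 0, "x": 0, "y": 0, "z": 0, "wx": 0, "wy": 0, "wz": -0.182},
    {"gripper": 0, "x": 0, "y": 0, "z": 0, "wx": 0, "wy": 0, "wz": -0.182},
    {"gripper": 0, "x": 0, "y": 0, "z": 0, "wx": 0, "wy": 0, "wz": -0.182},
    {"gripper": 0, "x": 0, "y": 0, "z": 0, "wx": 0, "wy": 0, "wz": -0.182},
    {"gripper": 0, "x": 0, "y": 0, "z": 0, "wx": 0, "wy": 0, "wz": -0.182},
    {"gripper": 0, "x": 0, "y": 0, "z": 0, "wx": 0, "wy": 0, "wz": -0.182},
  ],
)

```text
time_s: 2.75
tcp_pos: [0.5676, -0.1021, 0.184]
ee_rot: [0.001, 0.55, 0.835, -0.001]
wrist_force: [-0.8, -0.9, 0.3]
grip_width: 0.0002
```

```bash
python3 - <<'E'
from h import *
to([.558,-.114,.11],21); grab('wrist','wr1'); grab('side','side1')
E
```

```text
t 2.75 tcp [ 0.5676 -0.1021  0.184 ] tooly ang 23.32 F [-0.8 -0.9  0.3] w 0.0001992959047995725 q7 0.22853006570784382
shift cm [-0.69 -1.36  7.4 ] rot [0.001 0.003 0.04 ]
```

View pics/wr1.png

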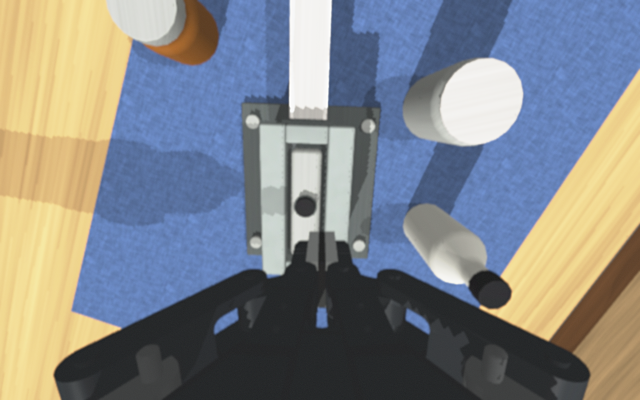

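```bash
python3 - <<'E'
from h import *
print(w('wr1',305,204,z=.091), w('wr1',305,205))
a=(w('wr1',289.5,105,z=.071)+w('wr1',328,105,z=.071))/2
b=(w('wr1',290,5,z=.071)+w('wr1',330,5,z=.071))/2
for d in (b-a,a-A,b-A): print(np.degrees(np.arctan2(-d[0],d[1])))
print(a,b)
E
```

```text
[ 0.55583428 -0.1106859   0.091     ] [ 0.55624081 -0.11180256  0.09005842]
21.91011241000736
21.538677949324594
21.710992232010383
[ 0.52634653 -0.0338018   0.071     ] [0.49850496 0.03542098 0.071     ]
```

```bash
sed -i 's/A=np.array.*/A=np.array([.5573,-.1127,0]); yaw=np.radians(21.3)/' h.py; python3 - <<'E'
from h import *
to([.5573,-.1127,.100],21.3)
E
```

```text
t 2.85 tcp [ 0.5676 -0.1022  0.1838] tooly ang 22.94 F [ 0.6 -0.3 -0.5] w 7.008946703602236e-05 q7 0.22273227204826707
shift cm [-0.55 -1.37  8.38] rot [0.001 0.002 0.029]
```

Emit:
jog_arm(
  plan=[
    {"gripper": 0, "x": -0.5, "y": -1.4, "z": 3.0, "wx": 0, "wy": 0, "wz": 0.03},
    {"gripper": 0, "x": 0, "y": 0, "z": 3.0, "wx": 0, "wy": 0, "wz": 0},
    {"gripper": 0, "x": 0, "y": 0, "z": 2.0, "wx": 0, "wy": 0, "wz": 0},
    {"gripper": 0, "x": 0, "y": 0, "z": 0, "wx": 0, "wy": 0, "wz": 0},
  ],
)

```text
time_s: 3.35
tcp_pos: [0.5572, -0.1136, 0.1025]
ee_rot: [0.002, 0.571, 0.821, -0.0]
wrist_force: [-0.0, 0.4, 0.7]
grip_width: 0.0001
```

```bash
python3 - <<'E'
from h import *
to([.5573,-.1127,.086],21.3); grab('wrist','wr2'); grab('side','side2')
p=cv2.imread('pics/side2.png'); cv2.imwrite('pics/s2c.png',cv2.resize(p[205:355,235:435],None,fx=4,fy=4,interpolation=cv2.INTER_CUBIC))
E
```

```text
t 3.35 tcp [ 0.5572 -0.1136  0.1025] tooly ang 20.29 F [-0.   0.4  0.7] w 0.00011513743422786915 q7 0.1346656871635282
shift cm [0.09 0.03 1.65] rot [ 0.002  0.004 -0.018]
```

View pics/wr2.png

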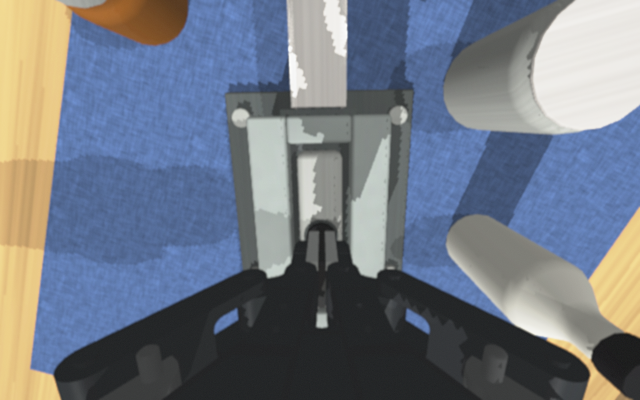

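View pics/s2c.png

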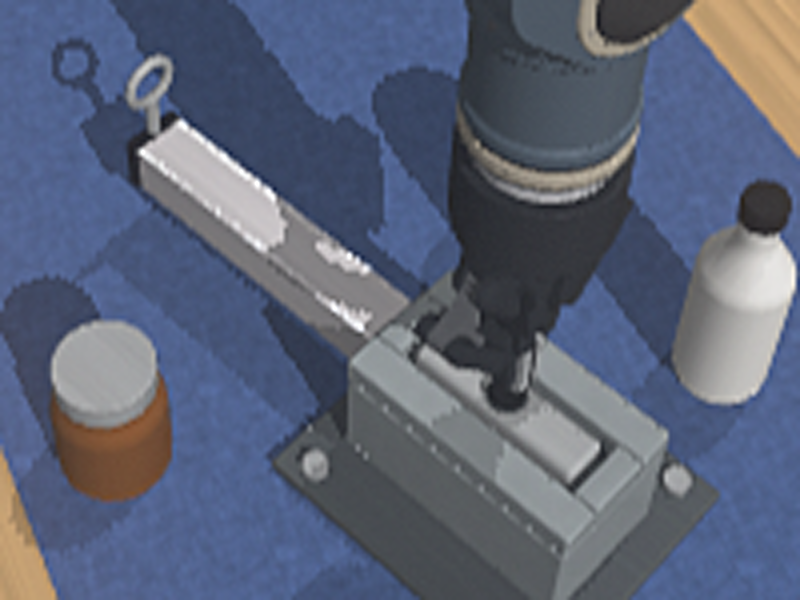

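Emit:
jog_arm(
  plan=[
    {"gripper": 0, "x": 0, "y": 0, "z": 1.0, "wx": 0, "wy": 0, "wz": 0},
    {"gripper": 0, "x": 0, "y": 0, "z": 0.3, "wx": 0, "wy": 0, "wz": 0},
    {"gripper": 0, "x": 0, "y": 0, "z": 0.2, "wx": 0, "wy": 0, "wz": 0},
    {"gripper": 0, "x": 0, "y": 0, "z": 0.1, "wx": 0, "wy": 0, "wz": 0},
  ],
)

```text
time_s: 3.95
tcp_pos: [0.5609, -0.1134, 0.0905]
ee_rot: [0.006, 0.572, 0.82, 0.001]
wrist_force: [-2.3, -0.0, 4.7]
grip_width: -0.0004
```

Emit:
jog_arm(
  plan=[
    {"gripper": 0, "x": 0.1, "y": -0.3, "z": 0.3, "wx": 0, "wy": 0, "wz": 0},
    {"gripper": 0, "x": 0, "y": 0, "z": 0.3, "wx": 0, "wy": 0, "wz": 0},
  ],
)

```text
time_s: 4.2
tcp_pos: [0.5611, -0.1134, 0.0871]
ee_rot: [0.01, 0.572, 0.82, 0.003]
wrist_force: [-0.5, 0.0, 7.8]
grip_width: 0.0001
```

Emit:
jog_arm(
  plan=[
    {"gripper": 0, "x": 0, "y": 0, "z": 0.1, "wx": 0, "wy": 0, "wz": 0},
    {"gripper": 0, "x": 0, "y": 0, "z": -2, "wx": 0, "wy": 0, "wz": 0},
    {"gripper": 0, "x": 0, "y": 0, "z": -3, "wx": 0, "wy": 0, "wz": 0},
    {"gripper": 0, "x": 0, "y": 0, "z": -3, "wx": 0, "wy": 0, "wz": 0},
  ],
)

```text
time_s: 4.7
tcp_pos: [0.5595, -0.1126, 0.1697]
ee_rot: [0.009, 0.571, 0.821, 0.004]
wrist_force: [-0.1, 0.2, 0.3]
grip_width: -0.0003
```

```bash
python3 - <<'E'
from h import *
to([.5573,-.1127,.150],21.3); grab('wrist','wr3'); grab('side','side3')
p=cv2.imread('pics/side3.png'); cv2.imwrite('pics/s3c.png',cv2.resize(p[205:355,235:435],None,fx=4,fy=4,interpolation=cv2.INTER_CUBIC))
E
```

```text
t 4.7 tcp [ 0.5595 -0.1126  0.1697] tooly ang 20.3 F [-0.1  0.2  0.3] w -0.00031756497274405284 q7 0.18987642845834818
shift cm [ 0.09 -0.25  1.96] rot [ 0.016  0.012 -0.018]
```

View pics/wr3.png

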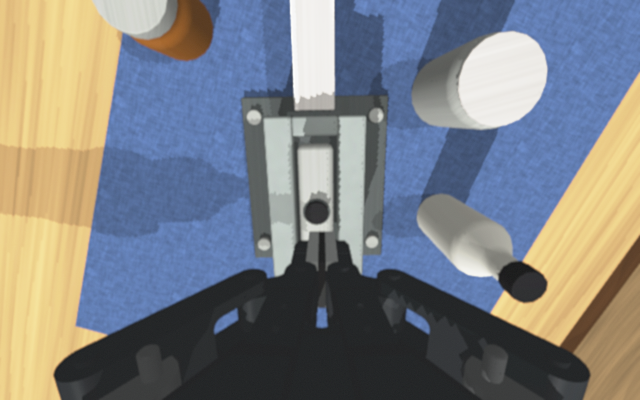

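View pics/s3c.png

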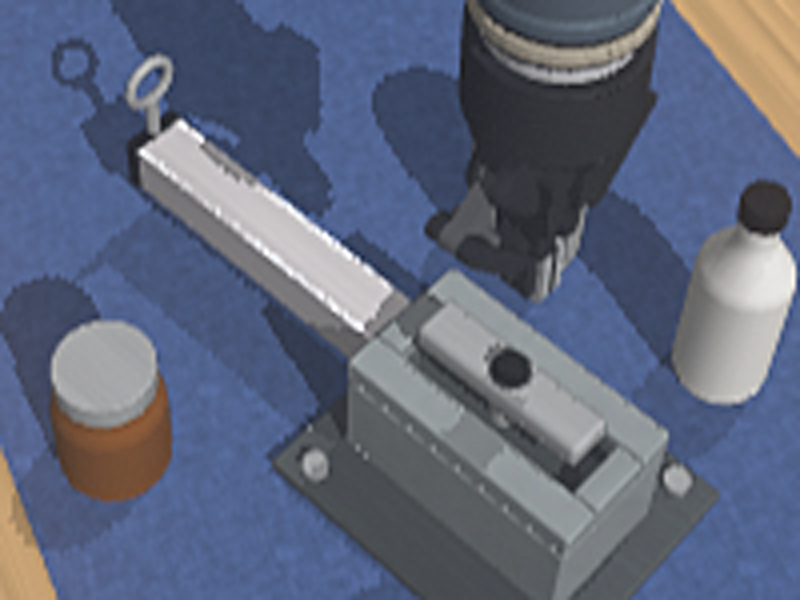

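Emit:
jog_arm(
  plan=[
    {"gripper": 70, "x": 0.1, "y": -0.2, "z": 0, "wx": 0.016, "wy": 0.012, "wz": -0.018},
    {"gripper": 70, "x": 0, "y": 0, "z": 0, "wx": 0, "wy": 0, "wz": 0},
    {"gripper": 70, "x": 0, "y": 0, "z": 0, "wx": 0, "wy": 0, "wz": 0},
    {"gripper": 70, "x": 0, "y": 0, "z": 2, "wx": 0, "wy": 0, "wz": 0},
    {"gripper": 70, "x": 0, "y": 0, "z": 0, "wx": 0, "wy": 0, "wz": 0},
  ],
)

```text
time_s: 5.42
tcp_pos: [0.5572, -0.1126, 0.1482]
ee_rot: [-0.0, 0.564, 0.826, 0.0]
wrist_force: [0.3, -0.9, -0.4]
grip_width: 0.0597
```

```bash
python3 - <<'E'
from h import *
print(w('wr3',316,211,z=.113), w('side3',235+511/4-.4,205+366/4-.4,z=.113))
to([.5573,-.1127,.089],21.3)
E
```

```text
[ 0.55588427 -0.11198557  0.113     ] [ 0.55681231 -0.11583586  0.113     ]
t 5.425 tcp [ 0.5572 -0.1126  0.1482] tooly ang 21.37 F [ 0.3 -0.9 -0.4] w 0.059673057152825365 q7 0.19398571473877965
shift cm [-0.01  0.01  5.92] rot [ 0.    -0.     0.001]
```

Emit:
jog_arm(
  force=40,
  plan=[
    {"gripper": 70, "x": 0, "y": 0, "z": 2, "wx": 0, "wy": 0, "wz": 0},
    {"gripper": 70, "x": 0, "y": 0, "z": 2, "wx": 0, "wy": 0, "wz": 0},
    {"gripper": 70, "x": 0, "y": 0, "z": 1.5, "wx": 0, "wy": 0, "wz": 0},
    {"gripper": 70, "x": 0, "y": 0, "z": 0.3, "wx": 0, "wy": 0, "wz": 0},
    {"gripper": 70, "x": 0, "y": 0, "z": 0, "wx": 0, "wy": 0, "wz": 0},
  ],
)

```text
time_s: 6.05
tcp_pos: [0.5562, -0.1122, 0.0846]
ee_rot: [-0.002, 0.564, 0.826, -0.0]
wrist_force: [-0.4, 0.3, -0.5]
grip_width: 0.0597
```

```bash
python3 - <<'E'
from h import *
to([.5573,-.1127,.089],21.3); grab('wrist','wr4')
E
```

```text
t 6.05 tcp [ 0.5562 -0.1122  0.0846] tooly ang 21.4 F [-0.4  0.3 -0.5] w 0.05973049227746663 q7 0.1362897967541579
shift cm [-0.09  0.08 -0.44] rot [-0.002 -0.002  0.002]
```

View pics/wr4.png

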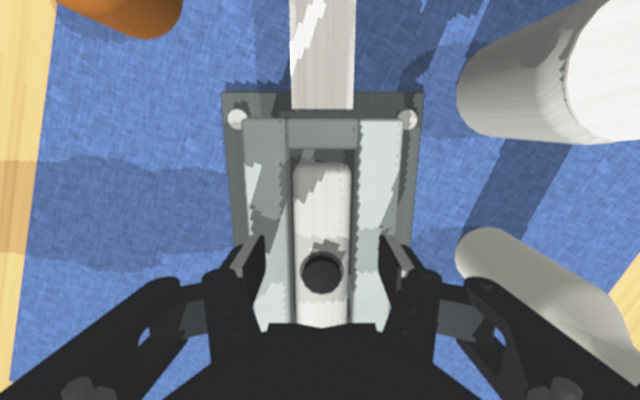

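Emit:
jog_arm(
  force=40,
  plan=[
    {"gripper": 70, "x": 0, "y": 0.1, "z": -0.5, "wx": 0, "wy": 0, "wz": 0},
    {"gripper": 0, "x": 0, "y": 0, "z": 0, "wx": 0, "wy": 0, "wz": 0},
    {"gripper": 0, "x": 0, "y": 0, "z": 0, "wx": 0, "wy": 0, "wz": 0},
    {"gripper": 0, "x": 0, "y": 0, "z": 0, "wx": 0, "wy": 0, "wz": 0},
    {"gripper": 0, "x": 0, "y": 0, "z": 0, "wx": 0, "wy": 0, "wz": 0},
    {"gripper": 0, "x": 0, "y": 0, "z": 0, "wx": 0, "wy": 0, "wz": 0},
  ],
)

```text
time_s: 6.85
tcp_pos: [0.557, -0.1125, 0.0922]
ee_rot: [-0.001, 0.564, 0.826, -0.001]
wrist_force: [-2.7, -0.4, 0.8]
grip_width: 0.0248
```

```bash
python3 - <<'E'
from h import *
to([.5573,-.1127,.089],21.3+74.5); grab('wrist','wr5')
E
```

```text
t 6.85 tcp [ 0.557  -0.1125  0.0922] tooly ang 21.34 F [-2.7 -0.4  0.8] w 0.0248396182464982 q7 0.14077386597757197
shift cm [-0.03  0.02  0.32] rot [-2.0e-03 -1.0e-03 -1.3e+00]
```

View pics/wr5.png

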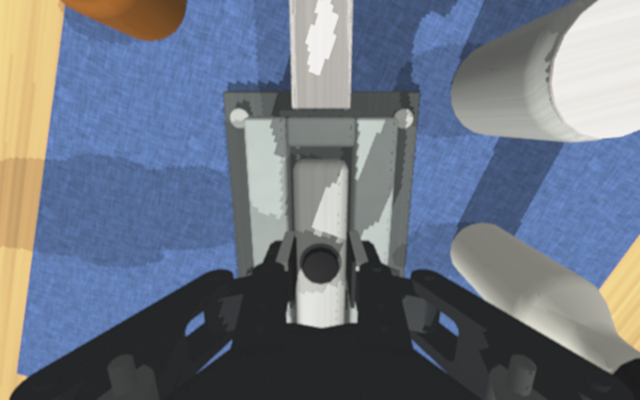

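Emit:
jog_arm(
  plan=[
    {"gripper": 0, "x": 0, "y": 0, "z": 0, "wx": 0, "wy": 0, "wz": -0.15},
    {"gripper": 0, "x": 0, "y": 0, "z": 0, "wx": 0, "wy": 0, "wz": -0.15},
    {"gripper": 0, "x": 0, "y": 0, "z": 0, "wx": 0, "wy": 0, "wz": -0.15},
    {"gripper": 0, "x": 0, "y": 0, "z": 0, "wx": 0, "wy": 0, "wz": -0.15},
  ],
)

```text
time_s: 7.4
tcp_pos: [0.5562, -0.1129, 0.0922]
ee_rot: [-0.002, 0.287, 0.958, -0.001]
wrist_force: [-1.6, -1.0, 0.8]
grip_width: 0.025
```

```bash
python3 - <<'E'
from h import *
to([.5573,-.1127,.091],21.3+74.5)
print(telemetry.state()['moment'])
E
```

```text
t 7.4 tcp [ 0.5562 -0.1129  0.0922] tooly ang 56.69 F [-1.6 -1.   0.8] w 0.024975650939236958 q7 0.6664729082337327
shift cm [-0.08  0.07  0.12] rot [-0.002 -0.004 -0.683]
[ 0.14484614  0.29452058 -0.08390326]
```

Emit:
jog_arm(
  plan=[
    {"gripper": 0, "x": -0.1, "y": 0, "z": 0, "wx": 0, "wy": 0, "wz": -0.15},
    {"gripper": 0, "x": 0, "y": 0, "z": 0, "wx": 0, "wy": 0, "wz": -0.15},
    {"gripper": 0, "x": 0, "y": 0, "z": 0, "wx": 0, "wy": 0, "wz": -0.15},
    {"gripper": 0, "x": 0, "y": 0, "z": 0, "wx": 0, "wy": 0, "wz": -0.15},
    {"gripper": 0, "x": 0, "y": 0, "z": 0, "wx": 0, "wy": 0, "wz": -0.06},
    {"gripper": 0, "x": 0, "y": 0, "z": 0, "wx": 0, "wy": 0, "wz": 0},
  ],
)

```text
time_s: 8.15
tcp_pos: [0.5558, -0.1138, 0.0922]
ee_rot: [-0.004, -0.048, 0.999, 0.0]
wrist_force: [-1.8, 0.5, 1.7]
grip_width: 0.0251
```

```bash
python3 - <<'E'
from h import *
to([.5573,-.1127,.091],21.3+74.5)
print(telemetry.state()['moment'])
E
```

```text
t 8.15 tcp [ 0.5558 -0.1138  0.0922] tooly ang 95.52 F [-1.8  0.5  1.7] w 0.025066608806544568 q7 1.2472609013980016
shift cm [-0.16  0.1   0.12] rot [ 0.001 -0.009 -0.005]
[0.2113869  0.23257319 0.05697674]
```

Emit:
jog_arm(
  plan=[
    {"gripper": 70, "x": 0, "y": 0, "z": 0, "wx": 0, "wy": 0, "wz": 0},
    {"gripper": 70, "x": 0, "y": 0, "z": 0, "wx": 0, "wy": 0, "wz": 0},
    {"gripper": 70, "x": 0, "y": 0, "z": 0, "wx": 0, "wy": 0, "wz": 0},
    {"gripper": 70, "x": 0, "y": 0, "z": 0, "wx": 0, "wy": 0, "wz": 0},
    {"gripper": 70, "x": 0, "y": 0, "z": -3, "wx": 0, "wy": 0, "wz": 0},
    {"gripper": 70, "x": 0, "y": 0, "z": -4, "wx": 0, "wy": 0, "wz": 0},
    {"gripper": 70, "x": 0, "y": 0, "z": -2, "wx": 0, "wy": 0, "wz": 0},
  ],
)

```text
time_s: 9.02
tcp_pos: [0.5561, -0.1136, 0.1823]
ee_rot: [-0.006, -0.048, 0.999, 0.001]
wrist_force: [0.5, -0.2, 0.1]
grip_width: 0.0599
```

```bash
python3 - <<'E'
from h import *
P=A+.180*np.array([-np.sin(yaw),np.cos(yaw),0]); P[2]=.15; print(P)
to(P,21.3); grab('side','side4'); grab('top','top4')
p=cv2.imread('pics/side4.png'); cv2.imwrite('pics/s4c.png',cv2.resize(p[205:355,235:435],None,fx=4,fy=4,interpolation=cv2.INTER_CUBIC))
E
```

```text
[0.49191478 0.05500442 0.15      ]
t 9.025 tcp [ 0.5561 -0.1136  0.1823] tooly ang 95.47 F [ 0.5 -0.2  0.1] w 0.05985911912136753 q7 1.3388479316494315
shift cm [ 4.74 17.39  3.33] rot [-0.005 -0.011  1.295]
```

View pics/s4c.png

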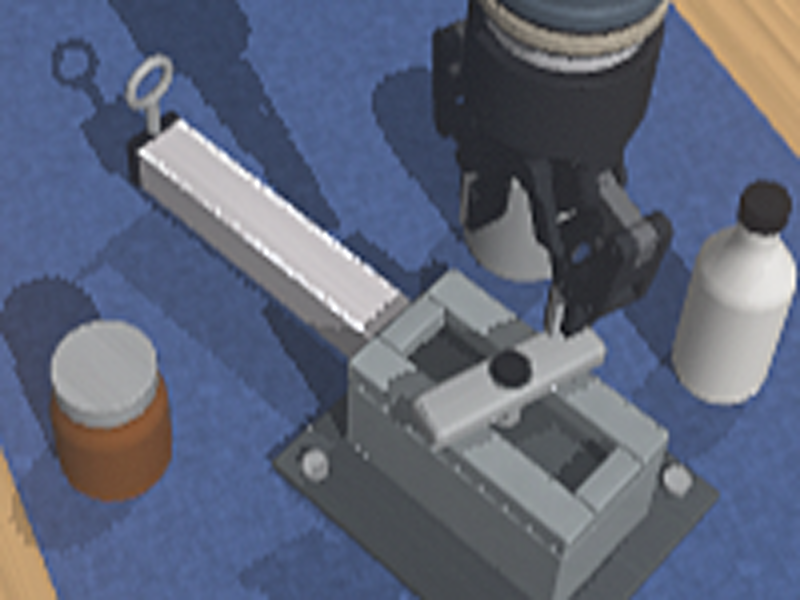

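Emit:
jog_arm(
  plan=[
    {"gripper": 70, "x": 0, "y": 0, "z": 0, "wx": 0, "wy": -0.01, "wz": 0.185},
    {"gripper": 70, "x": 0, "y": 0, "z": 0, "wx": 0, "wy": 0, "wz": 0.185},
    {"gripper": 70, "x": 0, "y": 0, "z": 0, "wx": 0, "wy": 0, "wz": 0.185},
    {"gripper": 70, "x": 0, "y": 0, "z": 0, "wx": 0, "wy": 0, "wz": 0.185},
    {"gripper": 70, "x": 0, "y": 0, "z": 0, "wx": 0, "wy": 0, "wz": 0.185},
    {"gripper": 70, "x": 0, "y": 0, "z": 0, "wx": 0, "wy": 0, "wz": 0.185},
    {"gripper": 70, "x": 0, "y": 0, "z": 0, "wx": 0, "wy": 0, "wz": 0.185},
    {"gripper": 70, "x": 4.5, "y": 0, "z": 0, "wx": 0, "wy": 0, "wz": 0},
    {"gripper": 70, "x": 4.5, "y": 0, "z": 0, "wx": 0, "wy": 0, "wz": 0},
    {"gripper": 70, "x": 4.5, "y": 0, "z": 0, "wx": 0, "wy": 0, "wz": 0},
    {"gripper": 70, "x": 4, "y": 0, "z": 0, "wx": 0, "wy": 0, "wz": 0},
    {"gripper": 70, "x": 0, "y": 0, "z": 0, "wx": 0, "wy": 0, "wz": 0},
  ],
)

```text
time_s: 10.62
tcp_pos: [0.4841, 0.0513, 0.1648]
ee_rot: [-0.012, 0.575, 0.818, -0.007]
wrist_force: [-0.1, -0.3, 0.2]
grip_width: 0.0599
```

```bash
python3 - <<'E'
from h import *
P=A+.180*np.array([-np.sin(yaw),np.cos(yaw),0]); P[2]=.15; print(P)
to(P,21.3); grab('wrist','wr6')
E
```

```text
[0.49191478 0.05500442 0.15      ]
t 10.625 tcp [0.4841 0.0513 0.1648] tooly ang 19.77 F [-0.1 -0.3  0.2] w 0.05985476637889346 q7 -0.12008054930039443
shift cm [0.07 0.9  1.46] rot [-0.025 -0.012 -0.027]
```

View pics/wr6.png

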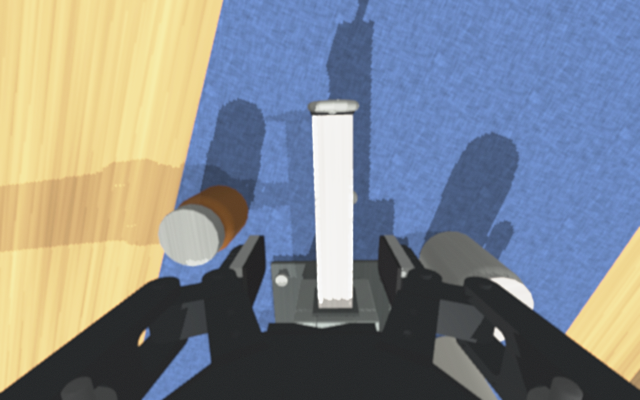

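Emit:
jog_arm(
  plan=[
    {"gripper": 70, "x": 0.1, "y": 0.9, "z": 1.4, "wx": -0.025, "wy": -0.012, "wz": -0.027},
    {"gripper": 70, "x": 0, "y": 0, "z": 0, "wx": 0, "wy": 0, "wz": 0},
  ],
)

```text
time_s: 10.92
tcp_pos: [0.4924, 0.0504, 0.1484]
ee_rot: [-0.0, 0.567, 0.824, -0.002]
wrist_force: [-1.0, -0.0, 0.2]
grip_width: 0.0598
```

```bash
python3 - <<'E'
from h import *
P=A+.180*np.array([-np.sin(yaw),np.cos(yaw),0]); P[2]=.10
to(P,21.3); grab('wrist','wr7')
p=cv2.imread('pics/wr7.png'); cv2.imwrite('pics/w7c.png',cv2.resize(p[80:230,240:440],None,fx=4,fy=4,interpolation=cv2.INTER_CUBIC))
E
```

```text
t 10.925 tcp [0.4924 0.0504 0.1484] tooly ang 20.96 F [-1.  -0.   0.2] w 0.0597744306940292 q7 -0.13315073995947246
shift cm [0.45 0.13 4.84] rot [-0.003  0.001 -0.006]
```

View pics/w7c.png

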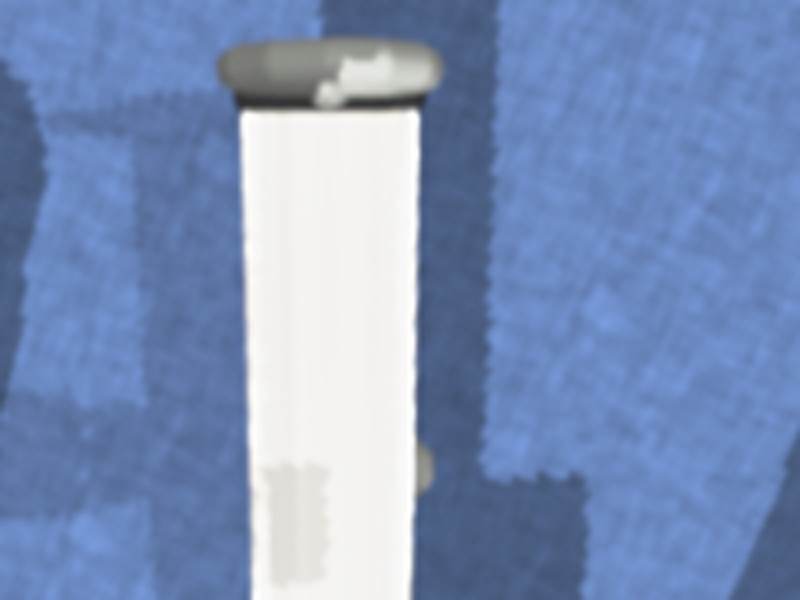

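```bash
python3 - <<'E'
from h import *
c=lambda u,v,z:w('wr7',240+u/4-.4,80+v/4-.4,z=z)
yd=np.array([-np.sin(yaw),np.cos(yaw),0]);xd=np.array([np.cos(yaw),np.sin(yaw),0])
for n,q in(('tip',(433,468,.055)),('L',(249,460,.071)),('R',(416,460,.071)),('e1',(241,110,.071)),('e2',(419,110,.071)),('L2',(254,595,.071)),('R2',(411,595,.071))):
    P=c(*q); print(n,P.round(4),'stand',((P-A)@xd).round(4),((P-A)@yd-.085).round(4))
E
```

```text
tip [0.512  0.0616 0.055 ] stand 0.0211 0.0939
L [0.4741 0.0535 0.071 ] stand -0.0172 0.1
R [0.5052 0.0654 0.071 ] stand 0.0162 0.0999
e1 [0.45   0.1156 0.071 ] stand -0.0171 0.1667
e2 [0.4806 0.1273 0.071 ] stand 0.0157 0.1665
L2 [0.4849 0.0267 0.071 ] stand -0.0168 0.0712
R2 [0.5151 0.0384 0.071 ] stand 0.0156 0.0711
```

Emit:
jog_arm(
  plan=[
    {"gripper": 70, "x": 0.4, "y": 0.1, "z": 2, "wx": 0, "wy": 0, "wz": 0},
    {"gripper": 70, "x": 0, "y": 0, "z": 2, "wx": 0, "wy": 0, "wz": 0},
    {"gripper": 70, "x": 0, "y": 0, "z": 1, "wx": 0, "wy": 0, "wz": 0},
    {"gripper": 70, "x": 0, "y": 0, "z": 0, "wx": 0, "wy": 0, "wz": 0},
  ],
)

```text
time_s: 11.48
tcp_pos: [0.4945, 0.0502, 0.0985]
ee_rot: [0.001, 0.571, 0.821, -0.002]
wrist_force: [-0.5, 0.9, 0.7]
grip_width: 0.0602
```

```bash
python3 - <<'E'
from h import *
P=A+.179*np.array([-np.sin(yaw),np.cos(yaw),0]); P[2]=.034
to(P,21.3); grab('wrist','wr8')
E
```

```text
t 11.475 tcp [0.4945 0.0502 0.0985] tooly ang 20.42 F [-0.5  0.9  0.7] w 0.060155517622545104 q7 -0.21238548948666802
shift cm [ 0.46 -0.07  6.45] rot [-0.002  0.003 -0.015]
```

View pics/wr8.png

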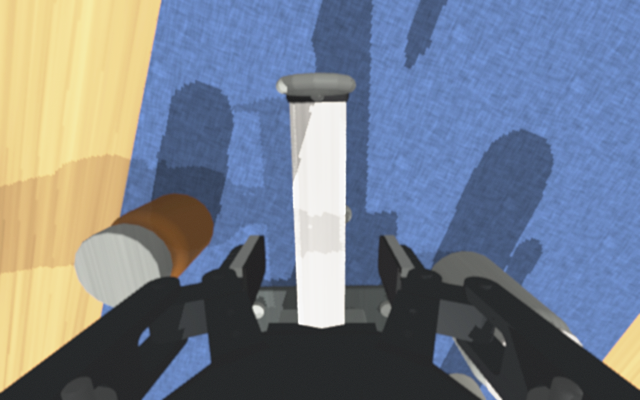

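Emit:
jog_arm(
  plan=[
    {"gripper": 70, "x": 0.3, "y": 0, "z": 2, "wx": 0, "wy": 0, "wz": -0.015},
    {"gripper": 70, "x": 0.2, "y": 0, "z": 2, "wx": 0, "wy": 0, "wz": 0},
    {"gripper": 70, "x": 0.1, "y": 0, "z": 1.5, "wx": 0, "wy": 0, "wz": 0},
    {"gripper": 70, "x": 0, "y": 0, "z": 0, "wx": 0, "wy": 0, "wz": 0},
  ],
)

```text
time_s: 12.02
tcp_pos: [0.4961, 0.0554, 0.0456]
ee_rot: [0.004, 0.565, 0.825, 0.0]
wrist_force: [0.3, 0.1, 0.8]
grip_width: 0.0595
```

```bash
python3 - <<'E'
from h import *
P=A+.179*np.array([-np.sin(yaw),np.cos(yaw),0]); P[2]=.034
to(P,21.3)
E
```

```text
t 12.025 tcp [0.4961 0.0554 0.0456] tooly ang 21.17 F [0.3 0.1 0.8] w 0.05948627121170448 q7 -0.2940665469825305
shift cm [ 0.02 -0.42  1.16] rot [ 0.005  0.006 -0.002]
```

Emit:
jog_arm(
  plan=[
    {"gripper": 70, "x": 0, "y": -0.4, "z": 0.8, "wx": 0.005, "wy": 0.006, "wz": 0},
    {"gripper": 70, "x": 0, "y": 0, "z": 0.1, "wx": 0, "wy": 0, "wz": 0},
    {"gripper": 70, "x": 0, "y": 0, "z": 0, "wx": 0, "wy": 0, "wz": 0},
  ],
)

```text
time_s: 12.4
tcp_pos: [0.4935, 0.0538, 0.0374]
ee_rot: [0.001, 0.565, 0.825, 0.001]
wrist_force: [-0.7, 0.8, -0.3]
grip_width: 0.0598
```

```bash
python3 - <<'E'
from h import *
P=A+.179*np.array([-np.sin(yaw),np.cos(yaw),0]); P[2]=.034
to(P,21.3); grab('wrist','wr9')
E
```

```text
t 12.4 tcp [0.4935 0.0538 0.0374] tooly ang 21.13 F [-0.7  0.8 -0.3] w 0.059836500728537224 q7 -0.29795160711232765
shift cm [ 0.07 -0.1   0.34] rot [ 0.003  0.001 -0.003]
```

View pics/wr9.png

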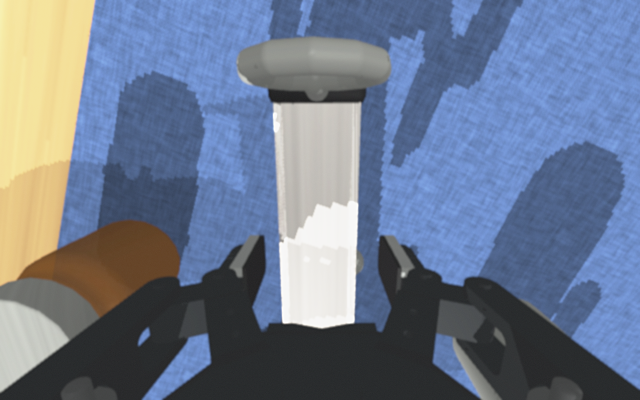

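Emit:
jog_arm(
  force=80,
  plan=[
    {"gripper": 70, "x": 0.1, "y": -0.1, "z": 0.2, "wx": 0, "wy": 0, "wz": 0},
    {"gripper": 0, "x": 0, "y": 0, "z": 0, "wx": 0, "wy": 0, "wz": 0},
    {"gripper": 0, "x": 0, "y": 0, "z": 0, "wx": 0, "wy": 0, "wz": 0},
    {"gripper": 0, "x": 0, "y": 0, "z": 0, "wx": 0, "wy": 0, "wz": 0},
    {"gripper": 0, "x": 0, "y": 0, "z": 0, "wx": 0, "wy": 0, "wz": 0},
    {"gripper": 0, "x": 0, "y": 0, "z": 0, "wx": 0, "wy": 0, "wz": 0},
  ],
)

```text
time_s: 13.2
tcp_pos: [0.4916, 0.054, 0.0364]
ee_rot: [0.001, 0.565, 0.825, -0.0]
wrist_force: [-0.3, -0.3, 0.4]
grip_width: 0.0306
```

```bash
python3 - <<'E'
from h import *
P=A+.179*np.array([-np.sin(yaw),np.cos(yaw),0]); P[2]=.034
to(P,21.3); grab('wrist','wr10'); print(telemetry.state()['moment'])
E
```

```text
t 13.2 tcp [0.4916 0.054  0.0364] tooly ang 21.15 F [-0.3 -0.3  0.4] w 0.030639978633477987 q7 -0.3028464702396495
shift cm [-0.02  0.07  0.24] rot [ 0.001  0.003 -0.003]
[ 0.07561354 -0.02827659  0.01157491]
```

View pics/wr10.png

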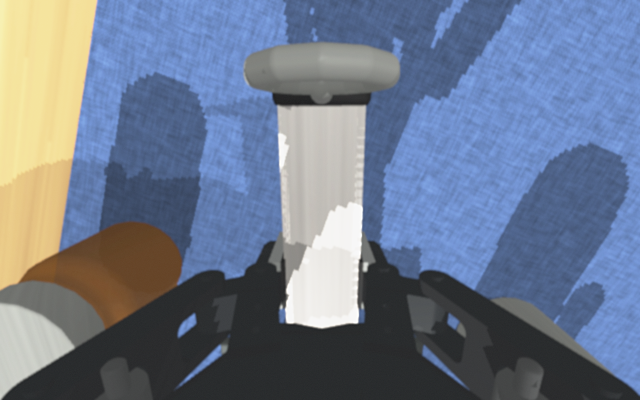

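Emit:
jog_arm(
  plan=[
    {"gripper": 0, "x": 0.5, "y": 0, "z": 0, "wx": 0, "wy": 0, "wz": 0},
    {"gripper": 0, "x": 0.6, "y": 0, "z": 0, "wx": 0, "wy": 0, "wz": 0},
    {"gripper": 0, "x": 0.6, "y": 0, "z": 0, "wx": 0, "wy": 0, "wz": 0},
  ],
)

```text
time_s: 13.62
tcp_pos: [0.4883, 0.0623, 0.0364]
ee_rot: [0.006, 0.567, 0.824, -0.004]
wrist_force: [0.9, -6.1, 2.0]
grip_width: 0.0307
```

```bash
cat >> h.py <<'E'
yd=np.array([-np.sin(yaw),np.cos(yaw),0]);xd=np.array([np.cos(yaw),np.sin(yaw),0])
S0=np.array([.4916,.054,.0364])
def sl():
    s=telemetry.state(); d=s['tcp_pos']-S0; print('t',s['time_s'],'slid mm',(d@yd*1e3).round(2),'lat',(d@xd*1e3).round(2),'z',s['tcp_pos'][2],'F y,x',(s['wrist_force']@yd).round(1),(s['wrist_force']@xd).round(1),s['grip_width'])
E
python3 - <<'E'
from h import *
sl(); grab('wrist','wr11'); sl()
E
```

```text
t 13.625 slid mm 8.96 lat -0.0 z 0.03640756861259215 F y,x -6.0 -1.4 0.03066021003477373
t 13.675 slid mm 10.49 lat -0.01 z 0.03639720167643143 F y,x -1.9 -1.1 0.03051061558831871
```

View pics/wr11.png

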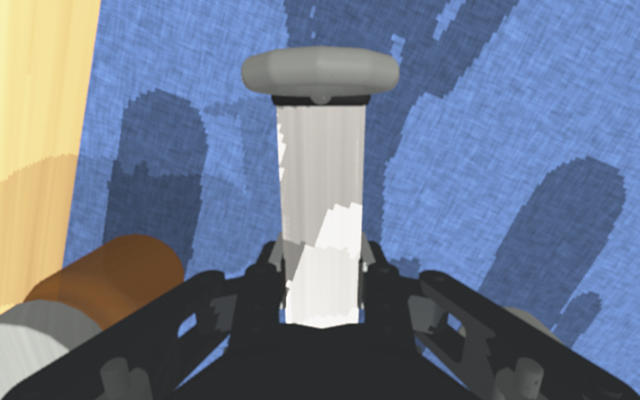

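Emit:
jog_arm(
  plan=[
    {"gripper": 0, "x": 0.8, "y": 0, "z": 0, "wx": 0, "wy": 0, "wz": 0},
    {"gripper": 0, "x": 0.8, "y": 0, "z": 0, "wx": 0, "wy": 0, "wz": 0},
    {"gripper": 0, "x": 0.8, "y": 0, "z": 0, "wx": 0, "wy": 0, "wz": 0},
    {"gripper": 0, "x": 0, "y": 0, "z": 0, "wx": 0, "wy": 0, "wz": 0},
  ],
)

```text
time_s: 14.18
tcp_pos: [0.4806, 0.0823, 0.0364]
ee_rot: [0.008, 0.567, 0.824, -0.005]
wrist_force: [-2.8, 3.2, 0.7]
grip_width: 0.0307
```

```bash
python3 - <<'E'
from h import *
sl(); to(S0,21.3)
E
```

```text
t 14.175 slid mm 30.41 lat 0.0 z 0.03643057368117925 F y,x 4.0 -1.4 0.030708812457980326
t 14.175 tcp [0.4806 0.0823 0.0364] tooly ang 20.97 F [-2.8  3.2  0.7] w 0.030708812457980326 q7 -0.38884071683701027
shift cm [-3.04  0.02  0.06] rot [ 0.     0.018 -0.006]
```

Emit:
jog_arm(
  plan=[
    {"gripper": 0, "x": 0.5, "y": 0, "z": 0, "wx": 0, "wy": 0.01, "wz": 0},
    {"gripper": 0, "x": 0.4, "y": 0, "z": 0, "wx": 0, "wy": 0, "wz": 0},
    {"gripper": 0, "x": 0.3, "y": 0, "z": 0, "wx": 0, "wy": 0, "wz": 0},
  ],
)

```text
time_s: 14.55
tcp_pos: [0.4779, 0.0891, 0.0364]
ee_rot: [0.006, 0.567, 0.824, -0.004]
wrist_force: [0.5, -4.3, 2.2]
grip_width: 0.0311
```

```bash
python3 - <<'E'
from h import *
sl()
E
```

```text
t 14.55 slid mm 37.73 lat -0.03 z 0.03640181697698155 F y,x -4.2 -1.1 0.031072377594690243
```

Emit:
jog_arm(
  plan=[
    {"gripper": 0, "x": 0.3, "y": 0, "z": 0, "wx": 0, "wy": 0, "wz": 0},
    {"gripper": 0, "x": 0.3, "y": 0, "z": 0, "wx": 0, "wy": 0, "wz": 0},
  ],
)

```text
time_s: 14.8
tcp_pos: [0.4755, 0.0951, 0.0364]
ee_rot: [0.006, 0.567, 0.824, -0.004]
wrist_force: [-0.9, -2.6, 2.6]
grip_width: 0.0308
```

```bash
python3 - <<'E'
from h import *
sl()
E
```

```text
t 14.8 slid mm 44.16 lat -0.04 z 0.03639694238125149 F y,x -2.1 -1.8 0.030781972278827237
```

Emit:
jog_arm(
  plan=[
    {"gripper": 0, "x": 0.1, "y": 0, "z": 0, "wx": 0, "wy": 0, "wz": 0},
  ],
)

```text
time_s: 14.92
tcp_pos: [0.475, 0.0964, 0.0364]
ee_rot: [0.006, 0.567, 0.824, -0.004]
wrist_force: [-1.5, -3.2, 2.6]
grip_width: 0.0308
```

```bash
python3 - <<'E'
from h import *
sl()
grab('top','top5'); grab('side','side5')
sl()
p=cv2.imread('pics/top5.png'); cv2.imwrite('pics/t5c.png',cv2.resize(p[140:290,260:450],None,fx=4,fy=4,interpolation=cv2.INTER_CUBIC))
E
```

```text
t 14.925 slid mm 45.52 lat -0.04 z 0.03641317078717977 F y,x -2.5 -2.6 0.030769555922525574
t 15.025 slid mm 45.68 lat -0.05 z 0.0364072447082045 F y,x -0.4 -1.9 0.030945075832692886
```

View pics/t5c.png

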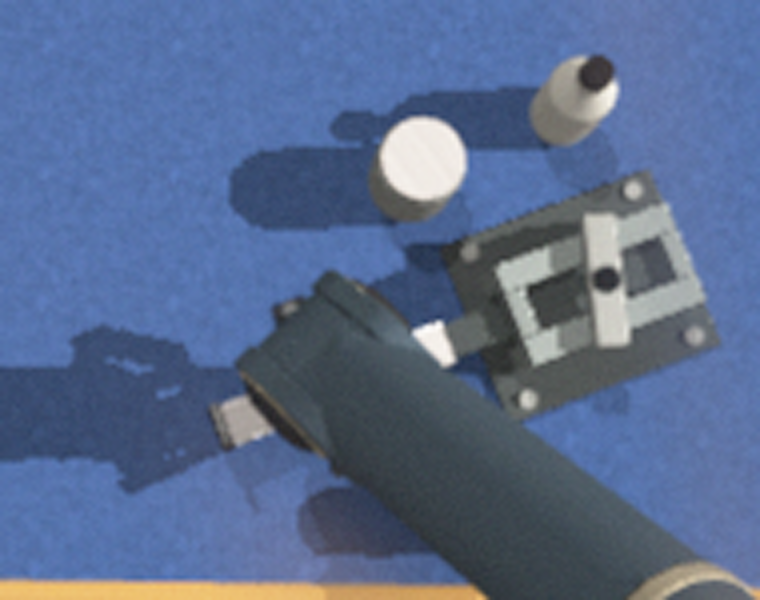

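Emit:
jog_arm(
  plan=[
    {"gripper": 0, "x": 0.1, "y": 0, "z": 0, "wx": 0, "wy": 0, "wz": 0},
  ],
)

```text
time_s: 15.15
tcp_pos: [0.4748, 0.097, 0.0364]
ee_rot: [0.006, 0.567, 0.824, -0.004]
wrist_force: [-0.5, -4.8, 3.4]
grip_width: 0.0307
```

```bash
python3 - <<'E'
from h import *
sl()
E
```

```text
t 15.15 slid mm 46.14 lat -0.04 z 0.03637122738293781 F y,x -4.3 -2.2 0.030698098002545075
```

Emit:
jog_arm(
  plan=[
    {"gripper": 0, "x": 0.2, "y": 0, "z": 0, "wx": 0, "wy": 0, "wz": 0},
  ],
)

```text
time_s: 15.28
tcp_pos: [0.4748, 0.0972, 0.0364]
ee_rot: [0.007, 0.567, 0.824, -0.005]
wrist_force: [0.9, -8.1, 3.6]
grip_width: 0.0309
```

```bash
python3 - <<'E'
from h import *
sl()
E
```

```text
t 15.275 slid mm 46.32 lat -0.02 z 0.03639359136350004 F y,x -7.8 -2.1 0.03088636232053883
```

Emit:
jog_arm(
  plan=[
    {"gripper": 0, "x": -0.1, "y": 0, "z": 0, "wx": 0, "wy": 0, "wz": 0},
    {"gripper": 70, "x": 0, "y": 0, "z": 0, "wx": 0, "wy": 0, "wz": 0},
    {"gripper": 70, "x": 0, "y": 0, "z": 0, "wx": 0, "wy": 0, "wz": 0},
    {"gripper": 70, "x": 0, "y": 0, "z": 0, "wx": 0, "wy": 0, "wz": 0},
    {"gripper": 70, "x": 0, "y": 0, "z": 0, "wx": 0, "wy": 0, "wz": 0},
    {"gripper": 70, "x": 0, "y": 0, "z": -2, "wx": 0, "wy": 0, "wz": 0},
    {"gripper": 70, "x": 0, "y": 0, "z": -4, "wx": 0, "wy": 0, "wz": 0},
    {"gripper": 70, "x": 0, "y": 0, "z": -5, "wx": 0, "wy": 0, "wz": 0},
    {"gripper": 70, "x": 0, "y": 0, "z": -2, "wx": 0, "wy": 0, "wz": 0},
  ],
)

```text
time_s: 16.4
tcp_pos: [0.4727, 0.0994, 0.1679]
ee_rot: [0.004, 0.567, 0.824, -0.006]
wrist_force: [-0.1, -0.2, -0.9]
grip_width: 0.0594
```

```bash
python3 - <<'E'
from h import *
to(S0,21.3); grab('wrist','wr12'); grab('side','side6')
p=cv2.imread('pics/side6.png'); cv2.imwrite('pics/s6c.png',cv2.resize(p[190:340,225:425],None,fx=4,fy=4,interpolation=cv2.INTER_CUBIC))
E
```

```text
t 16.4 tcp [0.4727 0.0994 0.1679] tooly ang 20.91 F [-0.1 -0.2 -0.9] w 0.05943060008618855 q7 -0.2234905219628156
shift cm [-4.74  0.23 13.21] rot [-0.007  0.013 -0.007]
```

View pics/wr12.png

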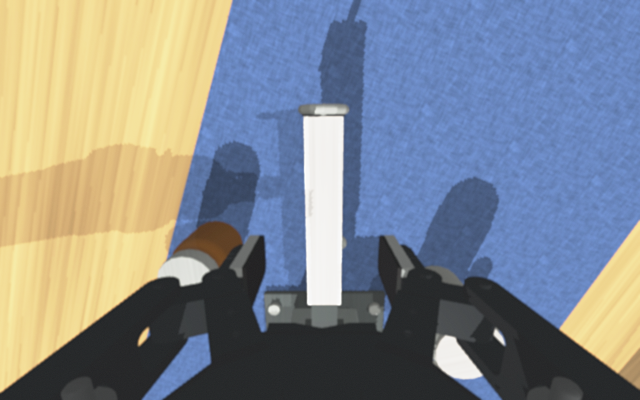

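View pics/s6c.png

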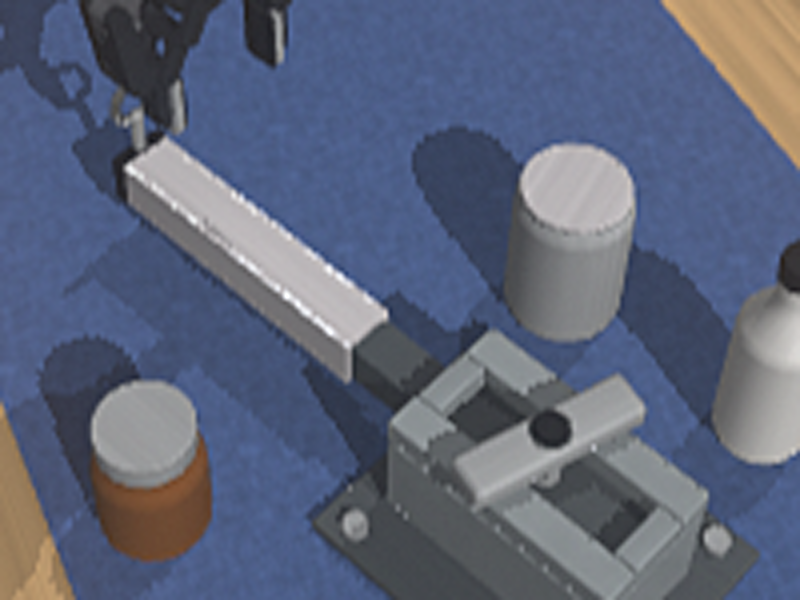

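```bash
python3 - <<'E'
from h import *
p=cv2.imread('pics/wr12.png'); cv2.imwrite('pics/w12c.png',cv2.resize(p[95:245+20,260:420],None,fx=4,fy=3.5,interpolation=cv2.INTER_CUBIC))
for q in((346.5,243,.055),(341.5,243,.071),(304,115,.071),(343,115,.071)):
    P=w('wr12',*q[:2],z=q[2]); print(((P-A)@xd).round(4),((P-A)@yd-.085).round(4))
E
```

```text
0.0216 0.0931
0.0156 0.1006
-0.0161 0.2131
0.0153 0.2129
```

View pics/w12c.png

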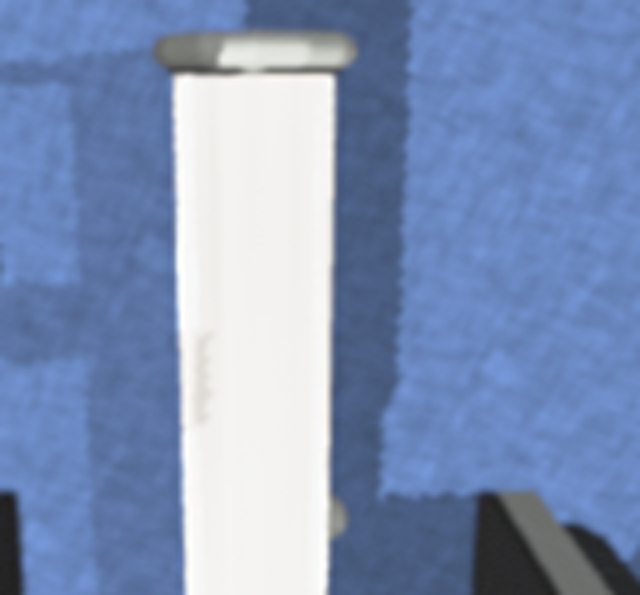

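Emit:
jog_arm(
  plan=[
    {"gripper": 70, "x": 0, "y": 0, "z": -4, "wx": 0, "wy": 0, "wz": 0},
    {"gripper": 70, "x": 0, "y": 0, "z": 0, "wx": 0, "wy": 0, "wz": 0},
    {"gripper": 70, "x": 0, "y": 0, "z": 0, "wx": 0, "wy": 0, "wz": 0},
  ],
)

```text
time_s: 16.88
tcp_pos: [0.4713, 0.0986, 0.2052]
ee_rot: [0.002, 0.568, 0.823, -0.008]
wrist_force: [-0.3, -0.1, -0.1]
grip_width: 0.0597
```

```bash
python3 -c "
from h import *
to(S0,21.3); print(bot.job_done())"
```

```text
t 16.875 tcp [0.4713 0.0986 0.2052] tooly ang 20.84 F [-0.3 -0.1 -0.1] w 0.059692214075267584 q7 -0.1742801286488865
shift cm [-4.67  0.49 16.94] rot [-0.011  0.013 -0.008]
the job is handed in; nothing more can be done
None
```

The job is done and handed in at about 17 s. I pressed the release button, turned the popped-up T-handle anticlockwise to about 1.3 rad, gripped the tube over the snap button to press it flush, and drew the tube out to the next hole. Then I let go and lifted clear.

**Last checks:**
- **Tube position:** the final wrist picture puts the tube end about 46.3 mm further out, and the arm's own reading also gave 46.3 mm while I was still pulling. That is above the nominal 45 mm, which I put down to play in the holes and measuring error. It is inside the 47.5 mm limit, but only by about 1.2 mm.
- **Snap button:** it stands out again, with its tip about 6 mm proud of the tube face. The pull force rose without further movement, so the tube is locked in the hole.
- **Handle and bystanders:** the last side picture shows the handle up and turned. The bottle, tin and jar look unmoved there, though I judged this by eye and did not measure them again.
- **Contact:** the wrist force was near zero at hand-in.

No check failed. `bot.job_done()` reports no verdict, so I don't have the official result.

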